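# Set and lock the depth-stop turret on the joinery bench

### The job

Push the turret round by its protruding fins until the tallest of its six brass stops stands squarely under the tip of the depth rod; then push the brake slide's upright plate all the way in, so that its shoe meets the turret disc, without turning the turret off its setting. It is all done by pushing with the fingertips: nothing is to be picked up, and everything lying about on the bench is left where it is. Finish with the hand clear.

Things in the scene. Friction and masses are not known exactly. Their poses are not given: they have to be found in the camera images.
- stop_base: Grey fixed base of the depth-stop turret, 10 mm thick: round foot of radius 78 mm with a tongue to the column (+x) and one 70 mm wide to the brake (-y, ends 165 mm from the axis). Origin on the turret's upright axis, at bench height, z up. +x points to the depth rod, -y to the brake slide; the -x and +y sides are free of fixed parts. Its place and yaw vary.
- column_top (a point): Centre of the top of the base's steel column: radius 9 mm, 112 mm from the turret axis along +x of stop_base, 96 mm above the bench. It carries the depth rod on a level arm 14 mm wide, 32 to 121 mm from the axis, 76 to 90 mm above the bench
- turret (a joint): Turret angle about the upright axis, rad, growing counter-clockwise seen from above; at 0 and every full turn the tallest stop is under the rod. Turns both ways (limits +-12 rad), no clicks; friction about 0.15 N m (2 N at a fin), stays where it is left. Aluminium disc: radius 58 mm, top 28 mm above the bench, with six stops and six fins, one of each every 60 degrees
- tall_fin (a point): Top outer end of the fin next to the tallest stop, 82 mm from the axis, 50 mm above the bench. The six fins are the tabs to push: radial upright plates, one at the same angle as each stop, 8 mm thick, from 52 to 82 mm from the axis and 26 to 50 mm above the bench. About 67 mm is free between two of them at 72 mm from the axis. They pass under the rod's arm and over the brake shoe
- tall_stop (a point): Centre of the top of the tallest brass stop, 68 mm above the bench; turns with the turret. The stops are posts of radius 7 mm, 42 mm from the axis; the tallest stands 40 mm above the disc, the others 10 to 26 mm
- rod_tip (a point): Centre of the lower end of the depth rod (steel, radius 5 mm), 72 mm above the bench, 42 mm from the turret axis; fixed to stop_base.
- brake (a joint): Travel of the brake slide, m: 0 fully out, 0.022 fully in (end stop, shoe against the disc rim). It moves along +y of stop_base, towards the turret axis; friction about 2 N, no spring, stays where it is left. It starts 0 to 4 mm in.
- brake_plate (a point): Middle of the upper edge of the outer face (the face to push, looking away from the turret) of the brake slide's upright steel plate: 40 mm wide along x of stop_base, 8 mm thick, its top 56 mm above the bench. Fully out the outer face is 118 mm from the turret axis, fully in 96 mm. Outside it there is only the 10 mm thick base, then the bench.
- offcut: Loose pine block 90 x 45 x 22 mm lying near the turret; leave alone. Origin under its centre.
- screw_jar: Loose closed jar, 56 mm wide, 60 mm high, standing near the turret; leave alone. Origin under its centre.
- spanner: Loose steel spanner 150 mm long lying near the brake; leave alone. Origin at its middle.
- frame: Loose half-made pine frame 220 x 170 x 40 mm at the left; leave alone. Origin under its centre.
- glue: Loose glue bottle 60 mm wide, 160 mm high at the left; leave alone. Origin under its centre.
- drill: Loose cordless drill standing on its battery, 180 mm high, at the right; leave alone. Origin under its battery.
- clamp: Loose bar clamp 240 mm long, 24 mm high, lying at the right; leave alone. Origin near its middle, at bench height.

How it is judged (in metres and radians):
On the way, in this order (a step that is already met when the one before it is completed fails the run):
1. the tallest stop stands under the depth rod (within 5 mm) and rests there, the brake still out (horizontal distance between tall_stop and rod_tip below 0.005 m and velocity of joint turret between -0.05 and 0.05 rad/s and value of joint brake below 0.012 m), for 0.3 s.
2. the brake slide is pushed fully in (value of joint brake above 0.019 m and horizontal distance between tall_stop and rod_tip below 0.005 m), for 0.2 s.
At the end, for the whole second after the job is handed in: The tallest stop's centre is within 5 mm (horizontally) of the depth rod's centre, the turret is at rest, and the brake slide is in to within 3 mm of its end (more than 19 of 22 mm) (all of step 2 and velocity of joint turret between -0.05 and 0.05 rad/s); the robot touches nothing.
It fails at once if the brake is pushed in while the tallest stop is not under the rod (value of joint brake above 0.014 m and horizontal distance between tall_stop and rod_tip above 0.008 m).
It fails at once if a bystander (wood offcut, screw jar, spanner, wooden frame, glue bottle, cordless drill, bar clamp) is lifted, carried or shifted by more than 25 mm (distance of any of offcut, screw_jar, spanner, frame, glue, drill, clamp from where it was at the start of the episode above 0.025 m).
It also fails if it takes over 69 s, if anything falls off the work surface, if the arm or the gripper's body presses on something with over 40 N, if the wrist force passes 120 N, or if a joint passes its speed limit or range.

### The arm

A 6-joint arm with a two-finger parallel gripper is mounted at the origin on the work surface. World frame = base frame: x ahead of the robot, y to its left, z up, the work surface at z = 0. Lengths are in mm, angles in rad, forces in N, time in s.
With the tool pointing down it reaches from about 300 to 775 mm from the base axis. Payload 14.6 kg.
Tool frame: the origin (TCP) lies at the very end of the fingers, on their centre line; the grasp point (between the pads) lies 19 mm behind it; z points along the fingers, y is the line along which they close (so a half turn about z gives the same grasp; the last joint's range is limited). The gripper opens to 94 mm and grips with 3 to 60 N. Pads are 16 mm wide; open, the fingers measure 119 mm over their backs; the gripper's body (75 mm by 177 mm) begins 78 mm behind the grasp point.
Start: joints at [-1.262, 0.3, 1.521, -0, 1.321, -0.067], TCP at [201.852, -511.61, 205.446] pointing down, gripper open.
Joint ranges: [-3.03, 3.03], [-0.79, 2.21], [0.23, 2.52], [-1.04, 4.18], [0, 3.07], [-2.55, 2.55]. Speed limits (rad/s): [2.22, 2.22, 2.57, 3.14, 3.14, 3.14].

### API

Orientations are given as [roll, pitch, yaw] about the fixed x, y, z axes, in that order (R = Rz(yaw) Ry(pitch) Rx(roll)).
In Python, from cell import manip gives the robot as it stands. The module is installed in compiled form; this text tells all that it offers.
- The arm moves only by the shell command python3 -m inch 'ROWS' [FORCE]. ROWS is JSON, a list of rows, each an object of numbers: "gripper": the opening, from 0 (shut) to 1 (fully open); "dx", "dy", "dz": the shift along the world's x, y, z in m; "wx", "wy", "wz": the turn, a rotation vector about the world's x, y, z in degrees. A call has exactly 5 rows; each row is the pose to reach, as a shift and turn from the pose commanded when the call began; what a row does not reach only later rows make up. A row lasts 1/12 s, in which the tool goes at most 41.7 mm and 7.16 degrees, less where a joint would pass 70% of its speed; a pose out of reach is approached as far as the arm can. A call with a gripper value outside its range is refused whole. The fingers move at their own pace and stop on an object; FORCE is the grip in N (left out, the last holds). Time passes only in rows, so rows that repeat a pose let the fingers close, or fill a call up. It gives the time, the measured TCP pose, the force, the opening and the grip force at its end, in the units of the state.
- manip.read_state(): the state, without advancing time (a new reading comes with each control period).
- manip.camera(name): name is "side" or "top"; returns the picture (384x512x3 uint8, blue, green, red); there is no depth.
- manip.camera_info(name): a dict with "camera_matrix" (3x3 intrinsics, pixels), "R" (3x3) and "t" (3): a world point X has camera coordinates R X + t. Camera axes: x right, y down, z forward; pixel columns grow to the right and rows downward; lengths in mm; the calibration is good to about 2 mm. A picture is of the moment at which its call begins. camera_info takes no time and is no camera call.
- manip.sign_off(): hands the job in; it is judged then, once.
The state is a dict: "clock": time; "joints": joint angles; "qd": joint speeds; "effort": joint torques, N m; "eef_pos": TCP position; "eef_rot": TCP orientation; "wrist_force": force on the tool from outside, world axes, zero at the start; "moment": the same for the moment, N m; "finger_gap": finger opening in mm; "finger_force": force on a finger pad.
Only numpy, scipy, OpenCV 4.12 (cv2) and the standard library are available. Lean on these libraries where they do the work, as an engineer would, in place of code of your own. Each camera call takes 0.05 s, during which the arm holds its last target. There are 200 camera calls.

## Working session

There is one attempt and no reset: what is moved stays moved. The work goes in short steps, Python scripts to look and compute and a shell command to move; the robot and the scene stay as the last step left them, time stands still between calls to the robot, and variables do not carry over. Pictures are saved under pics/ and viewed, at most 10 in all, crops included, and the job is handed in when it is done.

```bash
mkdir -p pics; python3 - <<'E'
from cell import manip
import cv2
for n in("top","side"):
    cv2.imwrite(f"pics/{n}0.png",manip.camera(n)); i=manip.camera_info(n); print(n,i)
s=manip.read_state(); print(s)
E
```

```text
top {'camera_matrix': array([[375.48610042,   0.        , 257.49209116],
       [  0.        , 375.48610042, 197.31741095],
       [  0.        ,   0.        ,   1.        ]]), 'R': array([[-0.02672801, -0.99945737, -0.01925067],
       [-0.98474038,  0.02963748, -0.17148763],
       [ 0.17196512,  0.01437339, -0.98499817]]), 't': array([  27.44671139,  539.2769318 , 1214.68435819])}
side {'camera_matrix': array([[375.68253663,   0.        , 256.87460895],
       [  0.        , 375.68253663, 189.73636885],
       [  0.        ,   0.        ,   1.        ]]), 'R': array([[-0.99237252, -0.12307854, -0.00696146],
       [-0.05581318,  0.49893365, -0.86484109],
       [ 0.10991669, -0.85785598, -0.50199744]]), 't': array([ 567.89966375,   87.99715829, 1290.62623936])}
{'clock': 0.1, 'joints': array([-1.26160088e+00,  3.00444626e-01,  1.52149529e+00,  5.02325823e-05,
        1.32070296e+00, -6.65982911e-02]), 'qd': array([-0.00116327, -0.00115928, -0.00192046, -0.00091804,  0.00048447,
        0.00154597]), 'effort': array([-4.23503543e-04, -5.32647657e+01, -3.53279614e+01,  7.09435064e-02,
        2.35414499e-02, -3.19355559e-05]), 'eef_pos': array([ 201.79737268, -511.39869845,  204.93714432]), 'eef_rot': array([-3.14054800e+00, -1.18440110e-04,  3.75781223e-01]), 'wrist_force': array([-0.15128419, -0.23244964,  0.3512921 ]), 'moment': array([0.01508702, 0.01933503, 0.02894459]), 'finger_force': 0.0, 'finger_gap': 93.87741035169657}
```

View pics/top0.png

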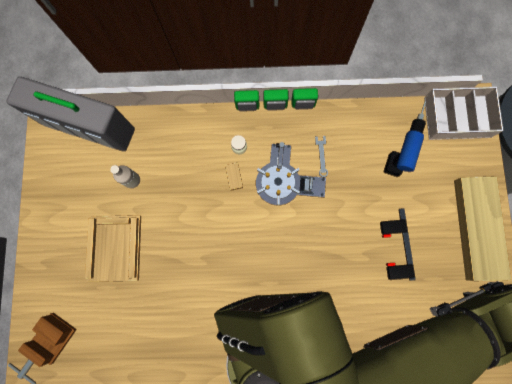

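View pics/side0.png

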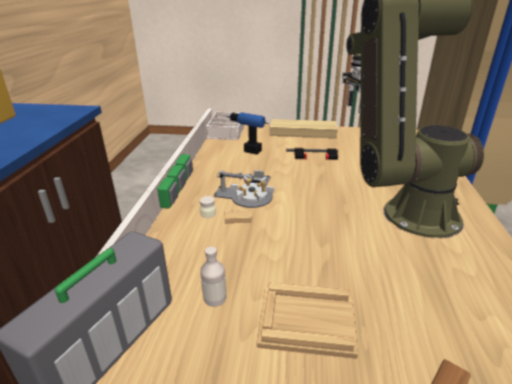

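The top view shows the turret at about (278,184), with the column above it at (281,150) and the brake to the right at (315,186). The spanner is at (321,157), the offcut at (235,176) and the jar at (238,144). In the side view the turret is at about (252,190). Both are small, so I'll zoom in.

```bash
python3 - <<'E'
import cv2,numpy as np
a=cv2.imread("pics/top0.png")[130:220,225:335]; b=cv2.imread("pics/side0.png")[160:220,190:290]
a=cv2.resize(a,None,fx=7,fy=6.6,interpolation=cv2.INTER_CUBIC)
cv2.imwrite("pics/topc.png",a); cv2.imwrite("pics/sidec.png",cv2.resize(b,None,fx=8,fy=8,interpolation=cv2.INTER_CUBIC))
E
```

```text
(no output)
```

View pics/topc.png

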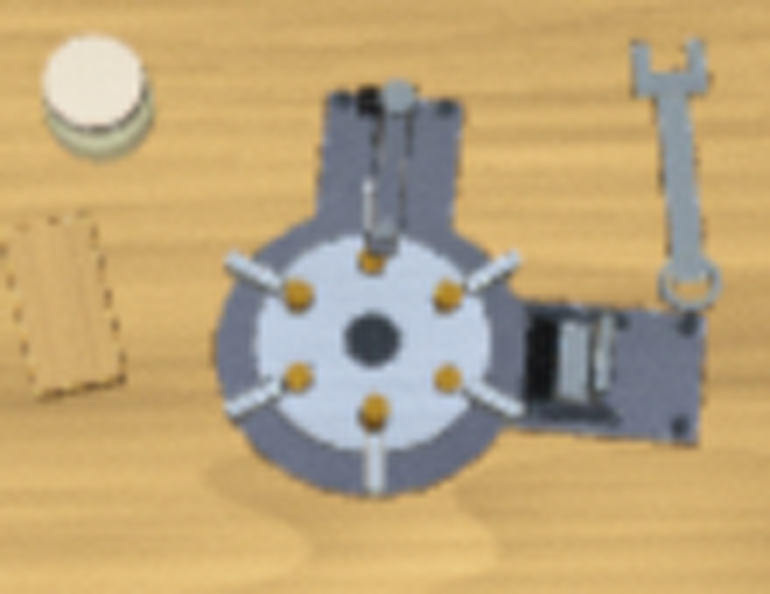

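View pics/sidec.png

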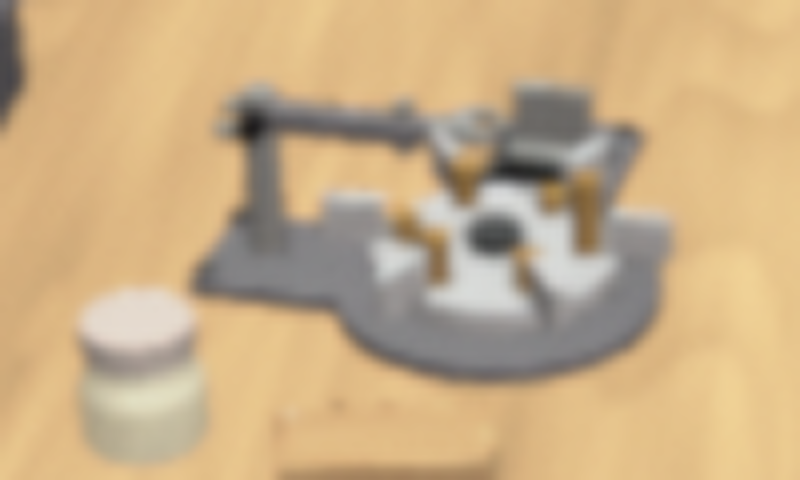

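The side crop shows the tallest stop at crop (587,210), on the -x side. That matches the bottom stop in the top crop, at (375,412), so it is about 180° from the rod. Next I'll work out the geometry from the fin ends and the column.

```bash
cat > h.py <<'E'
from cell import manip
import numpy as np,cv2
def cast(n,px,z):
    i=manip.camera_info(n);K,R,t=i["camera_matrix"],np.array(i["R"]),np.array(i["t"])
    o=-R.T@t; d=R.T@np.linalg.inv(K)@np.array([px[0],px[1],1.]); return (o+d*(z-o[2])/d[2])[:2]
def crop(c): return 225+(c[0]+.5)/7-.5,130+(c[1]+.5)/6.6-.5
def brass(img,lo=(225,130),hi=(335,220)):
    h=cv2.cvtColor(cv2.resize(img[lo[1]:hi[1],lo[0]:hi[0]],None,fx=4,fy=4,interpolation=cv2.INTER_CUBIC),cv2.COLOR_BGR2HSV)
    m=cv2.inRange(h,(8,160,80),(30,255,230)); n,_,s,c=cv2.connectedComponentsWithStats(m)
    return [(((c[k]+.5)/4-.5+np.array(lo)).round(2),s[k,4]) for k in range(1,n) if s[k,4]>40]
E
python3 - <<'E'
from h import *
f=np.array([cast("top",crop(c),50) for c in [(230,260),(517,262),(520,410),(232,410),(375,487)]])
col=cast("top",crop((397,95)),96); ax=(f[0]+f[1]+f[2]+f[3])/4
print("fins",f.round(1),"r",np.hypot(*(f-ax).T).round(1),"ang",np.degrees(np.arctan2(*(f-ax).T[::-1])).round(1))
print("axis",ax,"col",col,np.hypot(*(col-ax)),"yaw",np.degrees(np.arctan2(*(col-ax)[::-1])))
rod=cast("top",crop((382,238)),76);print("rod?",rod,rod-ax)
p=[cast("top",crop(c),56) for c in [(600,318),(603,390),(610,318),(607,390)]];print("plate",np.round(p,1))
b=[cast("top",crop(c),10) for c in [(706,308),(696,443)]];print("tongue end",np.round(b,1),"mid dist",np.hypot(*(np.mean(b,0)-ax)),"dir",np.degrees(np.arctan2(*(np.mean(b,0)-ax)[::-1])))
print(brass(cv2.imread("pics/top0.png")))
for c in [(65,305),(95,80)]: print("by",cast("top",crop(c),22))
E
```

```text
fins [[ 637.     9.7]
 [ 631.5 -129.2]
 [ 554.2 -127.1]
 [ 558.4   10.8]
 [ 516.7  -56.3]] r [80.3 79.  79.6 78.9 78.6] ang [  58.7  -62.7 -121.1  117.9  178.1]
axis [595.29277064 -58.93742264] col [707.76960591 -71.98420318] 113.23098937428674 yaw -6.616470317501139
rod? [639.50374788 -63.1550045 ] [44.21097723 -4.21758186]
plate [[ 599.5 -166.9]
 [ 562.2 -166.5]
 [ 599.4 -171.7]
 [ 562.1 -168.4]]
tongue end [[ 613.6 -225.8]
 [ 541.5 -216.7]] mid dist 163.2522512830843 dir -96.23202046607192
[(array([277.55, 169.3 ]), np.int32(50)), (array([267.1 , 174.29]), np.int32(101)), (array([288.55, 174.44]), np.int32(104)), (array([267.07, 186.7 ]), np.int32(81)), (array([288.45, 186.93]), np.int32(68)), (array([277.99, 192.02]), np.int32(122))]
by [622.35560674  92.35333926]
by [744.96027376  75.28743681]
```

Axis is about (595,-59), base yaw about -6.5°, and the tall stop is at world 178°. Fin radius reads 79 against 82 and the column 113 against 112, which is consistent. The plan is to shut the fingers, move over the gap at 208°, and push clockwise.

```bash
R='import sys'; python3 -m inch '[{"gripper":0,"dx":0.022,"dy":0.028},{"gripper":0,"dx":0.044,"dy":0.056},{"gripper":0,"dx":0.066,"dy":0.084},{"gripper":0,"dx":0.088,"dy":0.112},{"gripper":0,"dx":0.11,"dy":0.14}]' 20
python3 -m inch '[{"gripper":0,"dx":0.022,"dy":0.028},{"gripper":0,"dx":0.044,"dy":0.056},{"gripper":0,"dx":0.066,"dy":0.084},{"gripper":0,"dx":0.088,"dy":0.112},{"gripper":0,"dx":0.11,"dy":0.14}]'
python3 -m inch '[{"gripper":0,"dx":0.022,"dy":0.028},{"gripper":0,"dx":0.044,"dy":0.056},{"gripper":0,"dx":0.066,"dy":0.084},{"gripper":0,"dx":0.088,"dy":0.112},{"gripper":0,"dx":0.111,"dy":0.14}]'
```

```text
validation failed for argument at $[0]...
validation failed for argument at $[0]...
validation failed for argument at $[0]...
```

```bash
python3 -m inch '[{"gripper":0,"dx":0.022,"dy":0.028,"dz":0,"wx":0,"wy":0,"wz":0},{"gripper":0,"dx":0.044,"dy":0.056,"dz":0,"wx":0,"wy":0,"wz":0},{"gripper":0,"dx":0.066,"dy":0.084,"dz":0,"wx":0,"wy":0,"wz":0},{"gripper":0,"dx":0.088,"dy":0.112,"dz":0,"wx":0,"wy":0,"wz":0},{"gripper":0,"dx":0.11,"dy":0.14,"dz":0,"wx":0,"wy":0,"wz":0}]' 20
```

```text
clock: 0.52
eef_pos: [312.5, -370.1, 205.2]
eef_rot: [-3.141, 0.0, 0.375]
wrist_force: [0.8, -0.4, 0.1]
finger_gap: 64.1
finger_force: 0.0
```

```bash
python3 -m inch '[{"gripper":0,"dx":0.022,"dy":0.028,"dz":0,"wx":0,"wy":0,"wz":0},{"gripper":0,"dx":0.044,"dy":0.056,"dz":0,"wx":0,"wy":0,"wz":0},{"gripper":0,"dx":0.066,"dy":0.084,"dz":0,"wx":0,"wy":0,"wz":0},{"gripper":0,"dx":0.088,"dy":0.112,"dz":0,"wx":0,"wy":0,"wz":0},{"gripper":0,"dx":0.11,"dy":0.14,"dz":0,"wx":0,"wy":0,"wz":0}]'
python3 -m inch '[{"gripper":0,"dx":0.022,"dy":0.028,"dz":-0.015,"wx":0,"wy":0,"wz":0},{"gripper":0,"dx":0.044,"dy":0.056,"dz":-0.03,"wx":0,"wy":0,"wz":0},{"gripper":0,"dx":0.066,"dy":0.084,"dz":-0.045,"wx":0,"wy":0,"wz":0},{"gripper":0,"dx":0.088,"dy":0.112,"dz":-0.06,"wx":0,"wy":0,"wz":0},{"gripper":0,"dx":0.111,"dy":0.139,"dz":-0.08,"wx":0,"wy":0,"wz":0}]'
python3 - <<'E'
import numpy as np
def arc(a0,a1,n,r=70):
    a=np.radians(np.linspace(a0,a1,n+1)); p=np.c_[595+r*np.cos(a),-59+r*np.sin(a)]
    for k in range(0,n,5): print((p[k+1:k+6]-p[k]).round(1).tolist(), "start",p[k].round(1))
arc(208,73,20)
E
```

```text
clock: 0.93
eef_pos: [422.5, -230.0, 205.4]
eef_rot: [-3.141, 0.0, 0.376]
wrist_force: [0.4, -0.8, -1.0]
finger_gap: 30.6
finger_force: 0.0
clock: 1.35
eef_pos: [533.9, -90.9, 125.2]
eef_rot: [3.141, -0.001, 0.376]
wrist_force: [0.2, -0.3, 0.4]
finger_gap: 0.6
finger_force: 0.0
[[-3.4, 7.5], [-6.0, 15.3], [-7.6, 23.4], [-8.2, 31.6], [-7.8, 39.9]] start [533.2 -91.9]
[[1.3, 8.1], [3.6, 16.1], [6.7, 23.7], [10.8, 30.9], [15.6, 37.5]] start [525.4 -52. ]
[[5.6, 6.0], [11.9, 11.4], [18.7, 15.9], [26.1, 19.7], [33.8, 22.5]] start [541.  -14.5]
[[8.0, 1.9], [16.2, 2.9], [24.4, 2.8], [32.6, 1.9], [40.6, -0.1]] start [574.8   8. ]
```

```bash
python3 -m inch '[{"gripper":0,"dx":0,"dy":-0.001,"dz":-0.025,"wx":0,"wy":0,"wz":0},{"gripper":0,"dx":0,"dy":-0.001,"dz":-0.05,"wx":0,"wy":0,"wz":0},{"gripper":0,"dx":0,"dy":-0.001,"dz":-0.07,"wx":0,"wy":0,"wz":0},{"gripper":0,"dx":0,"dy":-0.001,"dz":-0.085,"wx":0,"wy":0,"wz":0},{"gripper":0,"dx":0,"dy":-0.001,"dz":-0.091,"wx":0,"wy":0,"wz":0}]'
python3 -m inch '[{"gripper":0,"dx":-0.0034,"dy":0.0075,"dz":0,"wx":0,"wy":0,"wz":0},{"gripper":0,"dx":-0.006,"dy":0.0153,"dz":0,"wx":0,"wy":0,"wz":0},{"gripper":0,"dx":-0.0076,"dy":0.0234,"dz":0,"wx":0,"wy":0,"wz":0},{"gripper":0,"dx":-0.0082,"dy":0.0316,"dz":0,"wx":0,"wy":0,"wz":0},{"gripper":0,"dx":-0.0078,"dy":0.04,"dz":0,"wx":0,"wy":0,"wz":0}]'
```

```text
clock: 1.77
eef_pos: [531.6, -93.2, 32.0]
eef_rot: [-3.139, 0.003, 0.376]
wrist_force: [-0.4, -0.3, 1.0]
finger_gap: 0.3
finger_force: 0.0
clock: 2.18
eef_pos: [525.5, -52.9, 35.5]
eef_rot: [3.14, -0.002, 0.376]
wrist_force: [1.0, -4.3, 0.1]
finger_gap: 0.6
finger_force: 1.6
```

```bash
python3 -m inch '[{"gripper":0,"dx":0.0013,"dy":0.0081,"dz":0,"wx":0,"wy":0,"wz":0},{"gripper":0,"dx":0.0036,"dy":0.0161,"dz":0,"wx":0,"wy":0,"wz":0},{"gripper":0,"dx":0.0067,"dy":0.0237,"dz":0,"wx":0,"wy":0,"wz":0},{"gripper":0,"dx":0.0108,"dy":0.0309,"dz":0,"wx":0,"wy":0,"wz":0},{"gripper":0,"dx":0.0156,"dy":0.0375,"dz":0,"wx":0,"wy":0,"wz":0}]'
python3 -m inch '[{"gripper":0,"dx":0.0056,"dy":0.006,"dz":0,"wx":0,"wy":0,"wz":0},{"gripper":0,"dx":0.0119,"dy":0.0114,"dz":0,"wx":0,"wy":0,"wz":0},{"gripper":0,"dx":0.0187,"dy":0.0159,"dz":0,"wx":0,"wy":0,"wz":0},{"gripper":0,"dx":0.0261,"dy":0.0197,"dz":0,"wx":0,"wy":0,"wz":0},{"gripper":0,"dx":0.0338,"dy":0.0225,"dz":0,"wx":0,"wy":0,"wz":0}]'
```

```text
clock: 2.6
eef_pos: [540.9, -15.3, 34.4]
eef_rot: [-3.141, 0.001, 0.376]
wrist_force: [-1.1, -3.2, -0.4]
finger_gap: 0.4
finger_force: 1.4
clock: 3.02
eef_pos: [574.9, 6.7, 34.2]
eef_rot: [-3.141, 0.001, 0.376]
wrist_force: [-3.7, -3.7, 0.0]
finger_gap: 0.8
finger_force: 2.0
```

```bash
python3 -m inch '[{"gripper":0,"dx":0.008,"dy":0.0019,"dz":0,"wx":0,"wy":0,"wz":0},{"gripper":0,"dx":0.0162,"dy":0.0029,"dz":0,"wx":0,"wy":0,"wz":0},{"gripper":0,"dx":0.0244,"dy":0.0028,"dz":0,"wx":0,"wy":0,"wz":0},{"gripper":0,"dx":0.0326,"dy":0.0019,"dz":0,"wx":0,"wy":0,"wz":0},{"gripper":0,"dx":0.0406,"dy":0,"dz":0,"wx":0,"wy":0,"wz":0}]'
python3 -m inch '[{"gripper":0,"dx":-0.006,"dy":0.001,"dz":0,"wx":0,"wy":0,"wz":0},{"gripper":0,"dx":-0.012,"dy":0.002,"dz":0.01,"wx":0,"wy":0,"wz":0},{"gripper":0,"dx":-0.014,"dy":0.002,"dz":0.04,"wx":0,"wy":0,"wz":0},{"gripper":0,"dx":-0.014,"dy":0.002,"dz":0.08,"wx":0,"wy":0,"wz":0},{"gripper":0,"dx":-0.014,"dy":0.002,"dz":0.11,"wx":0,"wy":0,"wz":0}]'
python3 -m inch '[{"gripper":0,"dx":-0.036,"dy":-0.01,"dz":0,"wx":0,"wy":0,"wz":0},{"gripper":0,"dx":-0.072,"dy":-0.02,"dz":0,"wx":0,"wy":0,"wz":0},{"gripper":0,"dx":-0.108,"dy":-0.03,"dz":0,"wx":0,"wy":0,"wz":0},{"gripper":0,"dx":-0.144,"dy":-0.04,"dz":0,"wx":0,"wy":0,"wz":0},{"gripper":0,"dx":-0.18,"dy":-0.05,"dz":0,"wx":0,"wy":0,"wz":0}]'
python3 - <<'E'
from h import *
t=manip.camera("top");s=manip.camera("side")
print(brass(t))
a=cv2.resize(t[130:220,225:335],None,fx=4.5,fy=4.5,interpolation=cv2.INTER_CUBIC);b=cv2.resize(s[165:215,205:285],None,fx=495/80,fy=4.05*90/50*50/50*0+6.2,interpolation=cv2.INTER_CUBIC)[:,:495]
cv2.imwrite("pics/m1.png",np.vstack([a,b])[:600])
print([np.vstack([a,b]).shape])
E
```

```text
clock: 3.43
eef_pos: [615.5, 6.8, 34.1]
eef_rot: [-3.141, 0.001, 0.376]
wrist_force: [-4.5, -0.6, 0.2]
finger_gap: 0.8
finger_force: 1.7
clock: 3.85
eef_pos: [601.1, 8.8, 147.1]
eef_rot: [3.141, -0.002, 0.376]
wrist_force: [0.1, 0.0, 0.7]
finger_gap: 0.2
finger_force: 0.0
clock: 4.27
eef_pos: [419.2, -41.5, 144.3]
eef_rot: [3.141, -0.001, 0.376]
wrist_force: [1.0, -1.5, 1.6]
finger_gap: 0.3
finger_force: 0.0
[(array([277.62, 169.22]), np.int32(51)), (array([267.02, 173.73]), np.int32(143)), (array([288.59, 174.19]), np.int32(107)), (array([288.5 , 186.84]), np.int32(75)), (array([267., 187.]), np.int32(62)), (array([277.87, 192.52]), np.int32(89))]
[(715, 495, 3)]
```

The stops are back on the 60° grid and the largest blob, the tallest stop, is now at (267,173.7), about 59°. The second push needs roughly 65° more.

```bash
python3 -m inch '[{"gripper":0,"dx":0.03,"dy":-0.013,"dz":0,"wx":0,"wy":0,"wz":0},{"gripper":0,"dx":0.06,"dy":-0.026,"dz":0,"wx":0,"wy":0,"wz":0},{"gripper":0,"dx":0.09,"dy":-0.04,"dz":0,"wx":0,"wy":0,"wz":0},{"gripper":0,"dx":0.114,"dy":-0.0505,"dz":0,"wx":0,"wy":0,"wz":0},{"gripper":0,"dx":0.114,"dy":-0.0505,"dz":-0.02,"wx":0,"wy":0,"wz":0}]'
python3 -m inch '[{"gripper":0,"dx":0,"dy":0,"dz":-0.025,"wx":0,"wy":0,"wz":0},{"gripper":0,"dx":0,"dy":0,"dz":-0.05,"wx":0,"wy":0,"wz":0},{"gripper":0,"dx":0,"dy":0,"dz":-0.07,"wx":0,"wy":0,"wz":0},{"gripper":0,"dx":0,"dy":0,"dz":-0.085,"wx":0,"wy":0,"wz":0},{"gripper":0,"dx":0,"dy":0,"dz":-0.09,"wx":0,"wy":0,"wz":0}]'
python3 - <<'E'
import numpy as np
def arc(a0,a1,n,r=70):
    a=np.radians(np.linspace(a0,a1,n+1)); p=np.c_[595+r*np.cos(a),-59+r*np.sin(a)]
    for k in range(0,n,5): print((p[k+1:k+6]-p[k]).round(1).tolist(), "start",p[k].round(1))
arc(208,124.5,15)
E
```

```text
clock: 4.78
eef_pos: [540.1, -93.7, 127.0]
eef_rot: [3.137, -0.006, 0.375]
wrist_force: [0.4, 0.1, -0.8]
finger_gap: 0.3
finger_force: 0.0
clock: 5.2
eef_pos: [534.4, -91.5, 32.2]
eef_rot: [-3.14, 0.002, 0.376]
wrist_force: [-0.1, 0.2, -0.5]
finger_gap: 0.0
finger_force: 0.0
[[-2.9, 6.2], [-5.2, 12.6], [-6.8, 19.1], [-7.8, 25.9], [-8.2, 32.7]] start [533.2 -91.9]
[[0.3, 6.8], [1.3, 13.5], [2.9, 20.1], [5.1, 26.5], [8.0, 32.7]] start [525.  -59.2]
[[3.4, 5.9], [7.4, 11.4], [12.0, 16.4], [16.9, 21.1], [22.3, 25.2]] start [533.  -26.5]
```

```bash
python3 -m inch '[{"gripper":0,"dx":-0.003,"dy":0.0062,"dz":0,"wx":0,"wy":0,"wz":0},{"gripper":0,"dx":-0.0056,"dy":0.0126,"dz":0,"wx":0,"wy":0,"wz":0},{"gripper":0,"dx":-0.0075,"dy":0.0191,"dz":0,"wx":0,"wy":0,"wz":0},{"gripper":0,"dx":-0.0088,"dy":0.0259,"dz":0,"wx":0,"wy":0,"wz":0},{"gripper":0,"dx":-0.0092,"dy":0.0325,"dz":0,"wx":0,"wy":0,"wz":0}]'
python3 -m inch '[{"gripper":0,"dx":0.0003,"dy":0.0068,"dz":0,"wx":0,"wy":0,"wz":0},{"gripper":0,"dx":0.0013,"dy":0.0135,"dz":0,"wx":0,"wy":0,"wz":0},{"gripper":0,"dx":0.0029,"dy":0.0201,"dz":0,"wx":0,"wy":0,"wz":0},{"gripper":0,"dx":0.0051,"dy":0.0265,"dz":0,"wx":0,"wy":0,"wz":0},{"gripper":0,"dx":0.008,"dy":0.0327,"dz":0,"wx":0,"wy":0,"wz":0}]'
python3 -m inch '[{"gripper":0,"dx":0.0034,"dy":0.0059,"dz":0,"wx":0,"wy":0,"wz":0},{"gripper":0,"dx":0.0074,"dy":0.0114,"dz":0,"wx":0,"wy":0,"wz":0},{"gripper":0,"dx":0.012,"dy":0.0164,"dz":0,"wx":0,"wy":0,"wz":0},{"gripper":0,"dx":0.017,"dy":0.0211,"dz":0,"wx":0,"wy":0,"wz":0},{"gripper":0,"dx":0.0223,"dy":0.0252,"dz":0,"wx":0,"wy":0,"wz":0}]'
```

```text
clock: 5.62
eef_pos: [526.3, -59.0, 35.5]
eef_rot: [3.14, -0.002, 0.376]
wrist_force: [1.1, -2.7, -0.1]
finger_gap: 1.2
finger_force: 1.5
clock: 6.03
eef_pos: [533.9, -26.2, 34.3]
eef_rot: [-3.141, 0.0, 0.376]
wrist_force: [0.3, -2.3, 0.3]
finger_gap: 0.6
finger_force: 1.3
clock: 6.45
eef_pos: [556.5, -1.2, 34.3]
eef_rot: [-3.141, 0.0, 0.376]
wrist_force: [-2.2, -3.1, 0.4]
finger_gap: 1.1
finger_force: 1.2
```

```bash
python3 -m inch '[{"gripper":0,"dx":-0.007,"dy":-0.003,"dz":0,"wx":0,"wy":0,"wz":0},{"gripper":0,"dx":-0.014,"dy":-0.006,"dz":0.01,"wx":0,"wy":0,"wz":0},{"gripper":0,"dx":-0.014,"dy":-0.006,"dz":0.04,"wx":0,"wy":0,"wz":0},{"gripper":0,"dx":-0.014,"dy":-0.006,"dz":0.08,"wx":0,"wy":0,"wz":0},{"gripper":0,"dx":-0.014,"dy":-0.006,"dz":0.11,"wx":0,"wy":0,"wz":0}]'
python3 -m inch '[{"gripper":0,"dx":-0.03,"dy":0,"dz":0,"wx":0,"wy":0,"wz":0},{"gripper":0,"dx":-0.06,"dy":0,"dz":0,"wx":0,"wy":0,"wz":0},{"gripper":0,"dx":-0.09,"dy":0,"dz":0,"wx":0,"wy":0,"wz":0},{"gripper":0,"dx":-0.12,"dy":0,"dz":0,"wx":0,"wy":0,"wz":0},{"gripper":0,"dx":-0.122,"dy":0,"dz":0,"wx":0,"wy":0,"wz":0}]'
python3 - <<'E'
from h import *
t=manip.camera("top");s=manip.camera("side")
print(brass(t)); cv2.imwrite("pics/t2.png",t);cv2.imwrite("pics/s2.png",s)
cv2.imwrite("pics/t2c.png",cv2.resize(t[130:220,225:335],None,fx=7,fy=6.6,interpolation=cv2.INTER_CUBIC))
cv2.imwrite("pics/s2c.png",cv2.resize(s[160:220,190:290],None,fx=8,fy=8,interpolation=cv2.INTER_CUBIC))
E
```

```text
clock: 6.87
eef_pos: [541.9, -7.8, 146.8]
eef_rot: [-3.142, -0.001, 0.376]
wrist_force: [1.1, -0.4, 0.1]
finger_gap: 0.6
finger_force: 0.0
clock: 7.28
eef_pos: [416.2, -7.5, 144.1]
eef_rot: [-3.141, 0.001, 0.376]
wrist_force: [-0.3, 0.7, 1.4]
finger_gap: 0.7
finger_force: 0.0
[(array([267.61, 174.12]), np.int32(67)), (array([288.91, 175.32]), np.int32(89)), (array([266.76, 185.64]), np.int32(94)), (array([288.12, 187.2 ]), np.int32(90)), (array([276.89, 192.95]), np.int32(75))]
```

View pics/t2c.png

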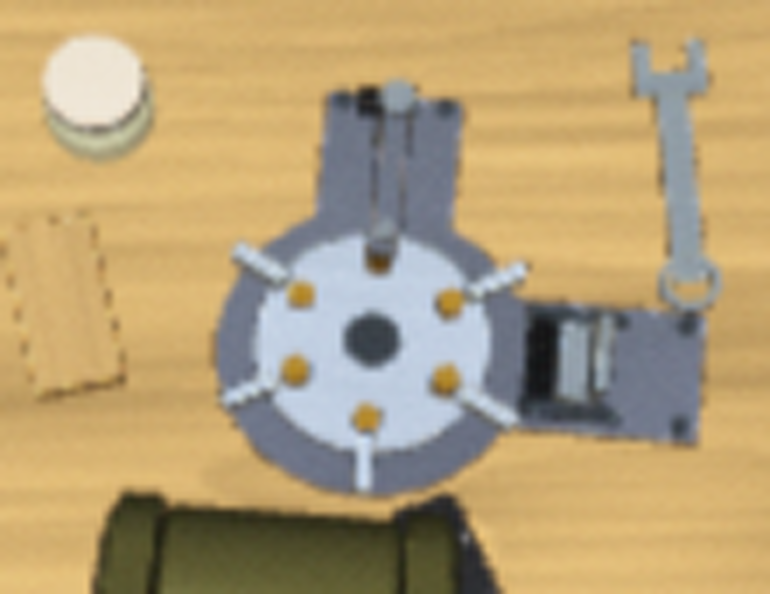

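View pics/s2c.png

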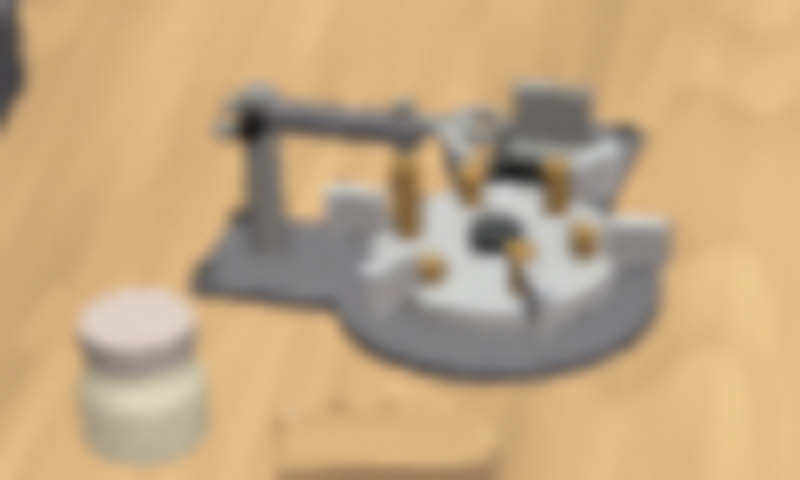

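The tallest stop, at side crop (405,160–235), now stands beneath the rod at (405,130). In the top crop it shows at (379,258), just below the rod end. I'll compute the remaining angle.

```bash
python3 - <<'E'
from h import *
f=np.array([cast("top",crop(c),50) for c in [(237,250),(522,268),(515,418),(226,398)]])
d=lambda v:np.degrees(np.arctan2(v[1],v[0]))
print("turret",d(f[0]-f[2])-60,d(f[1]-f[3])+60,"axis",f.mean(0))
t=cv2.imread("pics/t2.png")
# brass: other stops' side pairs, approximate heights 45
b=[cast("top",p,45) for p in [(267.61,174.12),(288.91,175.32),(266.76,185.64),(288.12,187.2)]]
print("stops",d(b[0]-b[3])-60,d(b[1]-b[2])+60,np.mean(b,0))
# base edges: long edges of tongues, z=10
E=lambda p,q:d(cast("top",crop(q),10)-cast("top",crop(p),10))
print("col tongue R",E((450,225),(463,103)),"L",E((318,215),(330,95)),"end",E((330,95),(463,103))+90)
print("brk top",E((625,302),(708,309))+90,"bot",E((520,430),(696,443))+90,"end",E((696,443),(706,309)))
ax=(f.mean(0)+np.mean(b,0))/2
print("col", d(cast("top",crop((397,95)),96)-ax),"arm end rod", d(cast("top",crop((382,240)),88)-ax))
g=[cast("top",crop(c),10) for c in [(213,345),(370,497)]];print(g)
i=cast("top",crop((607,318)),56),cast("top",crop((604,392)),56);print("plate outer",i,"dist",[-(np.array(q)-ax)@[np.sin(np.radians(6.5)),np.cos(np.radians(6.5))] for q in i])
E
```

```text
turret -5.146449308254958 -6.327112849508836 axis [596.34222108 -59.06664559]
stops -5.003425143510057 -6.324924937519711 [595.70996794 -58.3078985 ]
col tongue R -7.903260382418269 L -7.077366944030661 end -5.6902745551653595
brk top -7.056704881195728 bot -6.298152273111697 end -7.207742498069637
col -6.786007902618563 arm end rod -5.61397515219996
[array([601.23264753,  19.87979507]), array([517.78565499, -55.27145997])]
plate outer (array([ 599.41793579, -170.27989386]), array([ 561.16085158, -166.8891232 ])) dist [np.float64(110.49132100714506), np.float64(111.45317158605718)]
```

The turret is within about 1° (under 1 mm) of the rod. Next is the brake: turn the tool -28° so its face is square to the plate, then come down outside it.

```bash
python3 -m inch '[{"gripper":0,"dx":0.02,"dy":-0.024,"dz":0,"wx":0,"wy":0,"wz":-5.6},{"gripper":0,"dx":0.04,"dy":-0.048,"dz":0,"wx":0,"wy":0,"wz":-11.2},{"gripper":0,"dx":0.06,"dy":-0.072,"dz":0,"wx":0,"wy":0,"wz":-16.8},{"gripper":0,"dx":0.08,"dy":-0.096,"dz":0,"wx":0,"wy":0,"wz":-22.4},{"gripper":0,"dx":0.1,"dy":-0.12,"dz":0,"wx":0,"wy":0,"wz":-28.2}]'
python3 -m inch '[{"gripper":0,"dx":0.02,"dy":-0.024,"dz":0,"wx":0,"wy":0,"wz":0},{"gripper":0,"dx":0.04,"dy":-0.048,"dz":0,"wx":0,"wy":0,"wz":0},{"gripper":0,"dx":0.063,"dy":-0.0755,"dz":0,"wx":0,"wy":0,"wz":0},{"gripper":0,"dx":0.063,"dy":-0.0755,"dz":0,"wx":0,"wy":0,"wz":0},{"gripper":0,"dx":0.063,"dy":-0.0755,"dz":0,"wx":0,"wy":0,"wz":0}]'
```

```text
clock: 7.8
eef_pos: [521.7, -129.2, 144.1]
eef_rot: [-3.141, -0.0, -0.121]
wrist_force: [0.2, 0.3, 0.5]
finger_gap: 0.5
finger_force: 0.0
clock: 8.22
eef_pos: [583.7, -204.2, 142.9]
eef_rot: [-3.141, 0.001, -0.118]
wrist_force: [-0.4, 1.0, -1.0]
finger_gap: 0.6
finger_force: 0.0
```

```bash
python3 -m inch '[{"gripper":0,"dx":-0.004,"dy":0,"dz":-0.03,"wx":0,"wy":0,"wz":0},{"gripper":0,"dx":-0.004,"dy":0,"dz":-0.06,"wx":0,"wy":0,"wz":0},{"gripper":0,"dx":-0.004,"dy":0,"dz":-0.09,"wx":0,"wy":0,"wz":0},{"gripper":0,"dx":-0.004,"dy":0,"dz":-0.11,"wx":0,"wy":0,"wz":0},{"gripper":0,"dx":-0.004,"dy":0,"dz":-0.113,"wx":0,"wy":0,"wz":0}]'
python3 -m inch '[{"gripper":0,"dx":0.0007,"dy":0.006,"dz":0,"wx":0,"wy":0,"wz":0},{"gripper":0,"dx":0.0013,"dy":0.011,"dz":0,"wx":0,"wy":0,"wz":0},{"gripper":0,"dx":0.0018,"dy":0.015,"dz":0,"wx":0,"wy":0,"wz":0},{"gripper":0,"dx":0.0021,"dy":0.018,"dz":0,"wx":0,"wy":0,"wz":0},{"gripper":0,"dx":0.0023,"dy":0.02,"dz":0,"wx":0,"wy":0,"wz":0}]'
python3 -m inch '[{"gripper":0,"dx":0.0003,"dy":0.002,"dz":0,"wx":0,"wy":0,"wz":0},{"gripper":0,"dx":0.0005,"dy":0.004,"dz":0,"wx":0,"wy":0,"wz":0},{"gripper":0,"dx":0.0007,"dy":0.006,"dz":0,"wx":0,"wy":0,"wz":0},{"gripper":0,"dx":0.0009,"dy":0.008,"dz":0,"wx":0,"wy":0,"wz":0},{"gripper":0,"dx":0.0011,"dy":0.009,"dz":0,"wx":0,"wy":0,"wz":0}]'
```

```text
clock: 8.63
eef_pos: [577.2, -201.6, 27.7]
eef_rot: [-3.14, 0.006, -0.116]
wrist_force: [-0.3, 0.2, 0.0]
finger_gap: 0.3
finger_force: 0.0
clock: 9.05
eef_pos: [582.2, -183.0, 32.8]
eef_rot: [3.141, -0.002, -0.116]
wrist_force: [-0.2, -2.5, 1.5]
finger_gap: 0.6
finger_force: 1.1
clock: 9.47
eef_pos: [582.5, -174.0, 31.4]
eef_rot: [-3.142, 0.0, -0.116]
wrist_force: [0.0, -2.8, 1.4]
finger_gap: 0.6
finger_force: 1.0
```

```bash
python3 -m inch '[{"gripper":0,"dx":0.0002,"dy":0.001,"dz":0,"wx":0,"wy":0,"wz":0},{"gripper":0,"dx":0.0003,"dy":0.002,"dz":0,"wx":0,"wy":0,"wz":0},{"gripper":0,"dx":0.0004,"dy":0.003,"dz":0,"wx":0,"wy":0,"wz":0},{"gripper":0,"dx":0.0005,"dy":0.004,"dz":0,"wx":0,"wy":0,"wz":0},{"gripper":0,"dx":0.0006,"dy":0.005,"dz":0,"wx":0,"wy":0,"wz":0}]'
python3 -m inch '[{"gripper":0,"dx":0.0001,"dy":0.0005,"dz":0,"wx":0,"wy":0,"wz":0},{"gripper":0,"dx":0.0001,"dy":0.001,"dz":0,"wx":0,"wy":0,"wz":0},{"gripper":0,"dx":0.0002,"dy":0.0015,"dz":0,"wx":0,"wy":0,"wz":0},{"gripper":0,"dx":0.0002,"dy":0.0015,"dz":0,"wx":0,"wy":0,"wz":0},{"gripper":0,"dx":0.0002,"dy":0.0015,"dz":0,"wx":0,"wy":0,"wz":0}]'
```

```text
clock: 9.88
eef_pos: [583.1, -169.1, 31.4]
eef_rot: [-3.142, 0.0, -0.116]
wrist_force: [0.7, -2.3, 1.1]
finger_gap: 0.4
finger_force: 1.1
clock: 10.3
eef_pos: [583.3, -167.6, 31.4]
eef_rot: [-3.141, 0.0, -0.116]
wrist_force: [1.5, -0.5, 0.6]
finger_gap: 0.3
finger_force: 0.5
```

```bash
python3 -m inch '[{"gripper":0,"dx":0.0001,"dy":0.0005,"dz":0,"wx":0,"wy":0,"wz":0},{"gripper":0,"dx":0.0001,"dy":0.001,"dz":0,"wx":0,"wy":0,"wz":0},{"gripper":0,"dx":0.0002,"dy":0.0015,"dz":0,"wx":0,"wy":0,"wz":0},{"gripper":0,"dx":0.0002,"dy":0.002,"dz":0,"wx":0,"wy":0,"wz":0},{"gripper":0,"dx":0.0002,"dy":0.002,"dz":0,"wx":0,"wy":0,"wz":0}]'
python3 -m inch '[{"gripper":0,"dx":0.0001,"dy":0.0005,"dz":0,"wx":0,"wy":0,"wz":0},{"gripper":0,"dx":0.0001,"dy":0.001,"dz":0,"wx":0,"wy":0,"wz":0},{"gripper":0,"dx":0.0001,"dy":0.001,"dz":0,"wx":0,"wy":0,"wz":0},{"gripper":0,"dx":0.0001,"dy":0.001,"dz":0,"wx":0,"wy":0,"wz":0},{"gripper":0,"dx":0.0001,"dy":0.001,"dz":0,"wx":0,"wy":0,"wz":0}]'
```

```text
clock: 10.72
eef_pos: [583.5, -166.7, 31.5]
eef_rot: [3.14, -0.0, -0.117]
wrist_force: [-0.4, -8.7, -0.3]
finger_gap: 0.4
finger_force: 4.3
clock: 11.13
eef_pos: [583.5, -166.6, 31.5]
eef_rot: [3.139, -0.0, -0.117]
wrist_force: [-0.6, -14.7, -1.1]
finger_gap: 0.1
finger_force: 7.3
```

The slide is at its end stop: the force has risen to 15 N at y = -166.6, and I predicted -166.7. Now I'll withdraw and check.

```bash
python3 -m inch '[{"gripper":0,"dx":-0.001,"dy":-0.01,"dz":0,"wx":0,"wy":0,"wz":0},{"gripper":0,"dx":-0.003,"dy":-0.025,"dz":0,"wx":0,"wy":0,"wz":0},{"gripper":0,"dx":-0.004,"dy":-0.035,"dz":0.02,"wx":0,"wy":0,"wz":0},{"gripper":0,"dx":-0.004,"dy":-0.035,"dz":0.06,"wx":0,"wy":0,"wz":0},{"gripper":0,"dx":-0.004,"dy":-0.035,"dz":0.1,"wx":0,"wy":0,"wz":0}]'
python3 -m inch '[{"gripper":0,"dx":-0.03,"dy":-0.02,"dz":0.02,"wx":0,"wy":0,"wz":0},{"gripper":0,"dx":-0.06,"dy":-0.04,"dz":0.04,"wx":0,"wy":0,"wz":0},{"gripper":0,"dx":-0.09,"dy":-0.06,"dz":0.06,"wx":0,"wy":0,"wz":0},{"gripper":0,"dx":-0.12,"dy":-0.08,"dz":0.06,"wx":0,"wy":0,"wz":0},{"gripper":0,"dx":-0.15,"dy":-0.1,"dz":0.06,"wx":0,"wy":0,"wz":0}]'
python3 -m inch '[{"gripper":0,"dx":-0.02,"dy":-0.02,"dz":0,"wx":0,"wy":0,"wz":0},{"gripper":0,"dx":-0.04,"dy":-0.04,"dz":0,"wx":0,"wy":0,"wz":0},{"gripper":0,"dx":-0.04,"dy":-0.04,"dz":0,"wx":0,"wy":0,"wz":0},{"gripper":0,"dx":-0.04,"dy":-0.04,"dz":0,"wx":0,"wy":0,"wz":0},{"gripper":0,"dx":-0.04,"dy":-0.04,"dz":0,"wx":0,"wy":0,"wz":0}]'
python3 - <<'E'
from h import *
t=manip.camera("top");print(brass(t))
cv2.imwrite("pics/t3c.png",cv2.resize(t[130:220,225:335],None,fx=7,fy=6.6,interpolation=cv2.INTER_CUBIC))
E
```

```text
clock: 11.55
eef_pos: [578.5, -200.7, 131.5]
eef_rot: [-3.14, 0.003, -0.118]
wrist_force: [-0.0, -0.1, 0.5]
finger_gap: 0.4
finger_force: 0.0
clock: 11.97
eef_pos: [428.2, -301.1, 192.7]
eef_rot: [3.141, -0.002, -0.116]
wrist_force: [0.8, -0.2, 0.3]
finger_gap: 0.2
finger_force: 0.0
clock: 12.38
eef_pos: [389.7, -339.7, 191.5]
eef_rot: [-3.141, -0.0, -0.117]
wrist_force: [0.9, -0.4, -0.6]
finger_gap: 0.3
finger_force: 0.0
[(array([267.61, 174.12]), np.int32(67)), (array([288.9 , 175.35]), np.int32(91)), (array([266.77, 185.64]), np.int32(91)), (array([288.14, 187.19]), np.int32(87)), (array([276.89, 192.97]), np.int32(76))]
```

View pics/t3c.png

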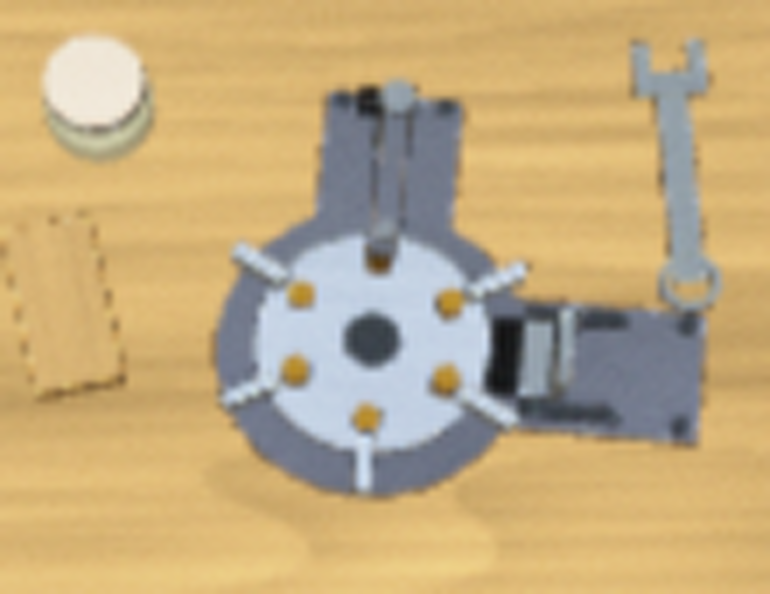

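The picture shows the brake shoe against the disc rim at (490,355). The stops haven't moved, nothing lying about has shifted, and the hand is clear.

```bash
python3 -c "
from cell import manip
print(manip.sign_off())"
```

```text
the job is handed in; nothing more can be done
None
```

I handed the job in at about 12.5 s: the tallest stop is within about 1 mm of the rod by camera, the brake slide is against its end stop, the hand is clear, and the jar, offcut and spanner beside the turret haven't moved; no verdict came back.

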